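Slide a specimen carrier off the drying plate and lay it on the lamp

TASK

Take the carrier plate with the round hole from the drying plate: without lifting it yet, slide it flat to the drying plate's front edge (the long edge nearest the robot) until roughly a third of it sticks out over that edge and leave it still for a moment, then lift it clear by the part that sticks out. Set it down gently and flat, its round hole centred over the window of the small black lamp, and let go. Leave the other carrier, the one with the rectangular opening, where it lies.

Things in the scene. Friction and masses are not known exactly. Their poses are not given: they have to be found in the camera images.
- carrier_center (a point): Carrier plate to move: flat dark metal, 100 mm long (its x) by 54 wide (its y) by 3 thick, 0.08 kg, with one ROUND 30 mm hole in the middle. Point: its centre, half-way up. It lies flat on the drying plate, length roughly square to the front edge, in any of three places 100 mm apart; it slides freely when its far edge is pushed.
- drier_edge (a point): Drying plate: white box, fixed, its flat rimless steel top 240 mm deep by 340 wide, 50 mm above the bench; a grey control housing behind its far edge rises 20 mm higher. Top slab 12 mm thick, box below set back 20 mm. Point: middle of the front edge (nearest the robot) at the height of the top face; x points inward across the plate, away from the robot, y along the edge, z up.
- lamp_top (a point): Lamp: small upright black round column, fixed, 48 mm in diameter, a white round 40 mm window flush in its flat top, 55 mm above the bench; its foot is a disc 84 mm across and 10 mm thick. Point: centre of the flat top face, z up. The carrier rests on this top, either way round, and overhangs it on all sides.
- slotted_center (a point): The other carrier, to be left alone: same metal, length, width and thickness, but with a RECTANGULAR opening 60 x 26 mm. Point: its centre, half-way up. A clear round dish, 64 mm across and 16 mm high, also lies on the drying plate; these two and the round-holed carrier lie side by side in any order.
There are look-alikes about, which are no part of the job. Leave any turquoise look-alike of the part that bears carrier_center alone.

How it is judged:
By the outcome, as a careful person would: the job done as asked, in the order asked, and still so for the second after the job is handed in, with the robot touching nothing.
It also fails if it takes over 51 s, if anything falls off the work surface, if the arm or the gripper's body presses on something with over 40 N, if the wrist force passes 120 N, or if a joint passes its speed limit or range.

ROBOT

A 7-joint arm with a two-finger parallel gripper is mounted at the origin on the work surface. World frame = base frame: x ahead of the robot, y to its left, z up, the work surface at z = 0. Lengths are in m, angles in rad, forces in N, time in s.
With the tool pointing down it reaches from about 0.425 to 0.875 m from the base axis. Payload 8.4 kg.
Tool frame: the origin (TCP) lies on the centre line of the jaws, within the pads' length; the fingertips stand 22 mm ahead of it and the grasp point (between the pads) lies 3 mm ahead of it (bot.nose_length is the distance from the TCP to the fingertips, in m); x points along the fingers, z is the direction in which the jaws open and shut, and the axes are right-handed (so a half turn about x gives the same grasp; the last joint's range is limited). The gripper opens to 87 mm and grips with 3 to 60 N. Pads are 19 mm wide; open, the fingers measure 117 mm over their backs; the gripper's body (75 mm by 190 mm) begins 51 mm behind the grasp point.
Start: joints at [-0.099, 0.333, 0.04, 1.465, -0.013, 1.343, -0.059], TCP at [0.65, -0, 0.207] pointing down, gripper open.
Joint ranges: [-2.58, 2.58], [-0.38, 2.09], [-1.3, 1.39], [0.25, 2.4], [-1.5, 4.64], [0.08, 2.09], [-2.65, 2.65]. Speed limits (rad/s): [2.22, 2.22, 2.79, 2.79, 3.14, 3.14, 3.14].

INTERFACE

Orientations are given as [roll, pitch, yaw] about the fixed x, y, z axes, in that order (R = Rz(yaw) Ry(pitch) Rx(roll)).
In Python, from plant import bot, eyes gives the robot as it stands.
- The arm moves only by the tool jog_arm, never from a script. Its argument "deltas" is a list of rows, each a list of 5 numbers: the closure in counts, from 0 (fully open) to 255 (shut), then the shift along the tool's x, y, z normalised to -1 to 1, where 1 is 250 mm, then the turn about the tool's x normalised to -1 to 1, where 1 is 360 degrees. In form: [[grip, x, y, z, twist], ...]. A call has 1 to 5 rows; each row is the pose to reach, as a shift and turn from the pose measured when the call began, along the tool's axes at that moment, turning the shorter way round; what a row does not reach only later rows make up. A row lasts 1/10 s, in which the tool goes at most 50 mm and 8.59 degrees, less where a joint would pass 70% of its speed; a pose out of reach is approached as far as the arm can. A call with a number of a shift or a turn outside -1 to 1 is refused whole. A call with a gripper value outside its range is refused whole. The fingers move at their own pace and stop on an object; "newtons" is the grip in N (left out, the last holds). Time passes only in rows, so rows that repeat a pose let the fingers close. It gives the time, the measured TCP pose, the force and the opening at its end, in the units of the state.
- bot.sense(): the state, without advancing time (a new reading comes with each control period).
- eyes.read_camera(name): name is "scene" or "side" or "wrist"; returns the picture (480x640x3 uint8, red, green, blue); there is no depth.
- eyes.calibration(name): a dict with "fx", "fy", "cx", "cy" (pixels), "R" (3x3) and "t" (3): a world point X has camera coordinates R X + t. Camera axes: x right, y down, z forward; pixel columns grow to the right and rows downward; lengths in m; the calibration is good to about 2 mm. A picture is of the moment at which its call begins: read the wrist's pose just before it. calibration takes no time and is no camera call; for the wrist camera it gives the pose at the moment of the call.
- bot.finish_job(): hands the job in, once; it reports no verdict.
The state is a dict: "clock": time; "qpos": joint angles; "qvel": joint speeds; "effort": joint torques, N m; "tool_pos": TCP position; "eef_rot": TCP orientation; "wrist_force": force on the tool from outside, world axes, zero at the start; "wrist_torque": the same for the moment, N m; "width": finger opening in m.
Only numpy, scipy, OpenCV 4.12 (cv2) and the standard library are available. Lean on these libraries where they do the work, as an engineer would, in place of code of your own. Each camera call takes 0.05 s, during which the arm holds its last target. There are 200 camera calls.

## Working session

There is one attempt and no reset: what is moved stays moved. The work goes in short steps, Python scripts to look and compute and a tool call to move; the robot and the scene stay as the last step left them, time stands still between calls to the robot, and variables do not carry over. Pictures are saved under pics/ and viewed, about 8 in all and at most 12, crops included, and the job is handed in when it is done.

Besides the shell and the picture viewer there is one more tool, called by a JSON object that holds its "fn" and its "kwargs". jog_arm: Moves the arm, as the interface text tells. Its arguments: {"type":"object","properties":{"deltas":{"type":"array"},"newtons":{"type":"number"}},"required":["deltas"]}

```bash
ls; mkdir -p pics; python3 - <<'E'
from plant import bot, eyes
import cv2,numpy as np
a=eyes.read_camera("scene");b=eyes.read_camera("side");w=eyes.read_camera("wrist")
for n,p in zip(("scene","side","wrist"),(a,b,w)):
    cv2.imwrite(f"pics/{n}0.png",p[:,:,::-1])
    c=eyes.calibration(n);print(n,c["fx"],c["cx"],c["cy"],np.round(c["R"],3).tolist(),np.round(c["t"],3), 'pos',np.round(-np.array(c["R"]).T@c["t"],3))
print(bot.sense(),bot.nose_length)
E
```

```text
pics
scene 566.406476559104 323.1868110998926 234.95813360246325 [[0.03, 1.0, 0.006], [0.544, -0.011, -0.839], [-0.838, 0.029, -0.545]] [-0.006 -0.175  1.555] pos [ 1.399 -0.041  0.7  ]
side 497.32096409651894 316.4791370780681 245.75648294637935 [[0.832, -0.554, 0.01], [-0.276, -0.43, -0.859], [0.481, 0.712, -0.511]] [-0.369  0.202  0.817] pos [-0.03  -0.7    0.595]
wrist 356.4817130900374 321.82466759359005 240.70219405965878 [[1.0, 0.0, -0.001], [0.0, -0.957, 0.291], [-0.001, -0.291, -0.957]] [-0.65  -0.035  0.39 ] pos [0.65  0.08  0.383]
{'clock': 0.15, 'qpos': array([-0.09917202,  0.3337367 ,  0.03988792,  1.46605869, -0.01340289,
        1.34329854, -0.05850094]), 'qvel': array([-0.00142753, -0.00286301, -0.00092912, -0.00071422,  0.0002681 ,
       -0.00096692,  0.00185965]), 'effort': array([ 1.24259990e-03, -6.56844234e+01,  1.33660264e+00, -4.04110801e+01,
       -5.95439016e-02,  4.17590642e-02, -1.22402304e-05]), 'tool_pos': array([ 6.49618886e-01, -4.86584434e-05,  2.06276115e-01]), 'eef_rot': array([-3.07545196,  1.56956108, -3.07550933]), 'wrist_force': array([-0.90166347,  0.12221956, -0.04628644]), 'wrist_torque': array([ 0.02357436,  0.01948426, -0.03465332]), 'width': 0.08704531045464427} 0.022
```

View pics/scene0.png

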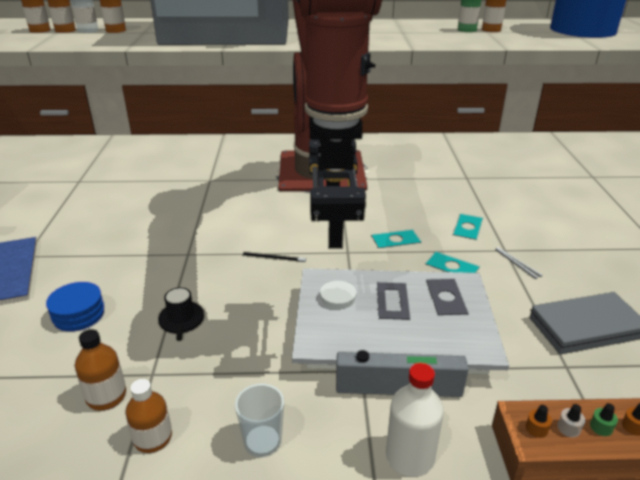

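View pics/side0.png

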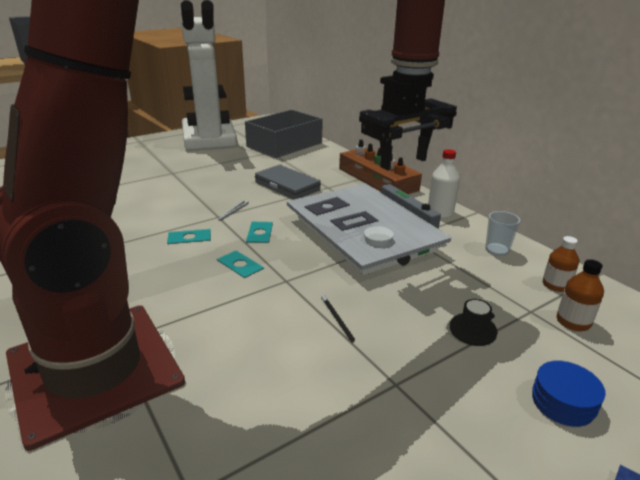

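Scene picture: the round-holed carrier is at about (447,297), slotted at (393,300), dish at (338,293). The plate corners are near (303,270), (487,270), (503,362) and (294,360), and the lamp window is at (178,296). The side picture agrees: round at (327,206), slotted at (353,220), lamp at (478,307).

```bash
cat > h.py <<'E'
import cv2,numpy as np
from plant import bot,eyes
def ray(c,uv,z):
    R=np.array(c["R"]);o=-R.T@np.array(c["t"])
    d=R.T@np.array([(uv[0]-c["cx"])/c["fx"],(uv[1]-c["cy"])/c["fy"],1])
    return o+d*(z-o[2])/d[2]
def proj(c,X):
    p=np.array(c["R"])@np.array(X)+np.array(c["t"]);return np.array([c["fx"]*p[0]/p[2]+c["cx"],c["fy"]*p[1]/p[2]+c["cy"]])
def blobs(img,mask,amin=40):
    cs,h=cv2.findContours(mask.astype(np.uint8),cv2.RETR_CCOMP,cv2.CHAIN_APPROX_NONE)
    return [(k,h[0][i][3]) for i,k in enumerate(cs) if cv2.contourArea(k)>amin]
E
python3 - <<'E'
from h import *
for n,roi in (("scene",(270,240,520,365)),("side",(280,175,450,275))):
    c=eyes.calibration(n);im=cv2.imread(f"pics/{n}0.png");g=im.max(2)
    m=np.zeros(g.shape);x0,y0,x1,y1=roi;m[y0:y1,x0:x1]=g[y0:y1,x0:x1]<(120 if n=="scene" else 105)
    for k,p in blobs(im,m,20):
        P=np.array([ray(c,q[0],.053)[:2] for q in k.astype(float)],np.float32)
        r=cv2.minAreaRect(P*1000);print(n,'hole' if p>=0 else 'outer',k[:,0].mean(0).round(),np.round(r[0]),np.round(r[1]),round(r[2],1))
c=eyes.calibration("scene")
for q in ((303,270),(487,270),(503,362),(294,360)):print('corner',q,ray(c,q,.05).round(3))
for n,q in (("scene",(178,296)),("side",(478,307))):print('lamp',ray(eyes.calibration(n),q,.055).round(3))
a=cv2.imread("pics/scene0.png");b=cv2.imread("pics/side0.png")
A=cv2.resize(a[260:372,285:515],None,fx=3.4,fy=3.4,interpolation=cv2.INTER_CUBIC)
L=cv2.resize(a[280:335,150:215],None,fx=3.4,fy=3.4,interpolation=cv2.INTER_CUBIC)
S=cv2.resize(b[290:350,440:510],None,fx=3.4,fy=3.4,interpolation=cv2.INTER_CUBIC)
o=np.zeros((600,790,3),np.uint8)
o[:A.shape[0],:A.shape[1]]=A;o[390:390+L.shape[0],:L.shape[1]]=L;o[390:390+S.shape[0],300:300+S.shape[1]]=S
cv2.imwrite("pics/crop1.png",o)
E
```

```text
scene outer [316. 362.] [765. -30.] [73. 11.] 88.6
scene outer [362. 357.] [756.  43.] [24. 29.] 85.7
scene outer [392. 301.] [618. 110.] [ 53. 100.] 85.8
scene hole [392. 300.] [618. 110.] [30. 65.] 86.5
scene outer [446. 297.] [609. 208.] [99. 53.] 1.6
scene hole [446. 296.] [609. 208.] [34. 31.] 22.1
scene outer [283. 257.] [481. -87.] [59. 15.] 78.6
scene outer [336. 244.] [437.  18.] [27. 30.] 87.8
side outer [380. 243.] [602.  -7.] [36. 59.] 52.9
side outer [354. 221.] [617. 105.] [ 57. 102.] 85.1
side hole [354. 220.] [618. 106.] [29. 61.] 85.7
side outer [376. 251.] [546.  29.] [224. 424.] 31.0
side hole [379. 267.] [540. -80.] [17. 86.] 84.7
side hole [414. 256.] [626. -86.] [23. 13.] 5.8
side outer [326. 206.] [609. 203.] [103.  58.] 1.2
side hole [327. 206.] [609. 204.] [28. 30.] 57.5
side outer [408. 194.] [859. 146.] [352. 187.] 86.7
side hole [401. 193.] [814. 161.] [53. 20.] 71.4
side hole [391. 188.] [812. 197.] [46. 21.] 72.6
side outer [298. 186.] [616. 338.] [157. 108.] 59.9
corner (303, 270) [ 0.521 -0.049  0.05 ]
corner (487, 270) [0.528 0.306 0.05 ]
corner (503, 362) [0.77  0.265 0.05 ]
corner (294, 360) [ 0.758 -0.063  0.05 ]
lamp [ 0.601 -0.273  0.055]
lamp [ 0.601 -0.278  0.055]
```

View pics/crop1.png

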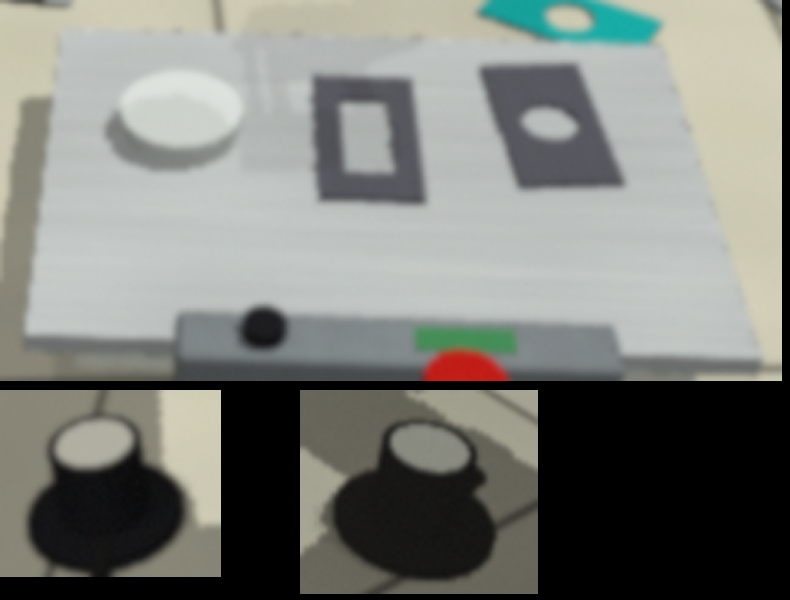

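The crop gives better front corners: (303,269) and (480,273). The tool's z axis (jaw opening) currently points along world x, so I'll turn it 90°.

```bash
python3 - <<'E'
from h import *
c=eyes.calibration("scene");s=lambda u,v:(285+u/3.4,260+v/3.4)
C=[ray(c,s(*q),.05) for q in ((62,30),(662,43),(760,358),(25,338))];print(np.round(C,4))
for n,roi in (("scene",(160,282,196,310)),("side",(462,296,495,320))):
    c=eyes.calibration(n);im=cv2.imread(f"pics/{n}0.png");g=im.max(2).astype(float);x0,y0,x1,y1=roi
    m=np.zeros(g.shape);sub=g[y0:y1,x0:x1];print(sub.max())
    # bright blob connected to its centre
    _,lab=cv2.connectedComponents((sub>95).astype(np.uint8));cy,cx=(y1-y0)//2,(x1-x0)//2;m[y0:y1,x0:x1]=lab==lab[cy,cx]
    ys,xs=np.nonzero(m);P=np.array([ray(c,q,.055)[:2] for q in zip(xs,ys)]);print(n,P.mean(0).round(4),np.ptp(P,0).round(4))
E
```

```text
[[ 0.5169 -0.0486  0.05  ]
 [ 0.5365  0.2897  0.05  ]
 [ 0.7771  0.2716  0.05  ]
 [ 0.7564 -0.0659  0.05  ]]
177.0
scene [ 0.5882 -0.278 ] [0.0768 0.0733]
163.0
side [ 0.6014 -0.2765] [0.0383 0.0389]
```

{"fn": "jog_arm", "kwargs": {"deltas": [[110,-0.1,0.2,0.02,0.024],[110,-0.1,0.4,0.04,0.048],[110,-0.1,0.6,0.06,0.072],[110,-0.1,0.8,0.08,0.096],[110,-0.1,0.82,0.1,0.12]], "newtons": 20}}

```text
clock: 0.65
tool_pos: [0.6727, 0.2138, 0.2302]
eef_rot: [3.096, 1.566, 2.35]
wrist_force: [-0.4, 0.4, -0.0]
width: 0.0554
```

{"fn": "jog_arm", "kwargs": {"deltas": [[150,0,0,0,0.024],[150,0,0,0,0.048],[150,0,0,0,0.072],[150,0,0,0,0.096],[150,0,0,0,0.12]]}}

```text
clock: 1.15
tool_pos: [0.6725, 0.2138, 0.2297]
eef_rot: [-2.274, 1.565, 2.507]
wrist_force: [0.4, 0.3, -0.5]
width: 0.0364
```

{"fn": "jog_arm", "kwargs": {"deltas": [[160,0,0,0,0.0075],[160,0,0,0,0.0075]]}}

```text
clock: 1.35
tool_pos: [0.6723, 0.2139, 0.2292]
eef_rot: [-2.102, 1.565, 2.631]
wrist_force: [-0.1, 0.3, -0.6]
width: 0.033
```

```bash
cat >> h.py <<'E'
from scipy.spatial.transform import Rotation as Ro
def state():
    s=bot.sense();M=Ro.from_euler('xyz',s["eef_rot"]).as_matrix()
    print('clk',round(s["clock"],2),'tcp',s["tool_pos"].round(4),'jawdir deg',np.degrees(np.arctan2(M[1,2],M[0,2])).round(2),'down',M[:,0].round(3),'w',round(s["width"],4),'F',s["wrist_force"].round(1),'q7',s["qpos"][6].round(2))
    return s["tool_pos"],M
def togo(tgt,twdeg=0):
    p,M=state();print('shift',(M.T@(np.array(tgt)-p)/.25).round(4))
E
python3 - <<'E'
from h import *
state();c=eyes.calibration("wrist");im=eyes.read_camera("wrist")[:,:,::-1];cv2.imwrite("pics/w1.png",im)
for X in ((.609,.2055,.053),(.525,.2,.05)):print(proj(c,X).round())
E
```

```text
clk 1.35 tcp [0.6723 0.2139 0.2292] jawdir deg -88.82 down [-0.005  0.003 -1.   ] w 0.033 F [-0.1  0.3 -0.6] q7 -1.86
[329. 273.]
[331. 340.]
```

View pics/w1.png

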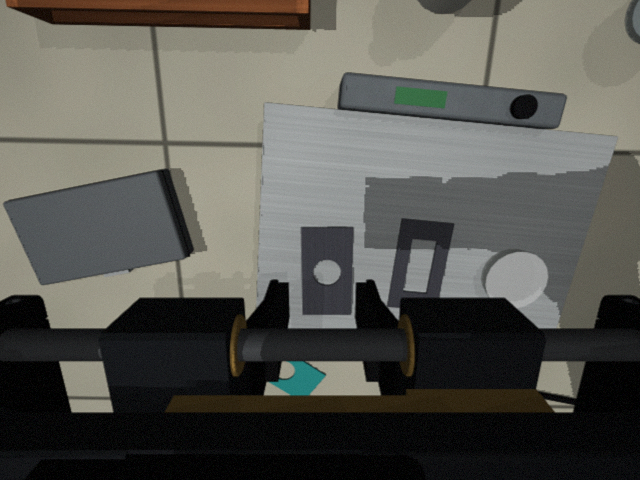

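The wrist picture shows the round hole at (327,272), with (329,273) predicted, and the carrier's axis lies along the tool. So the carrier estimate holds to about 2 mm. Next I'll descend behind the far edge.

```bash
python3 -c "
from h import *
togo((.680,.208,.080))"
```

```text
clk 1.4 tcp [0.6723 0.2139 0.2293] jawdir deg -88.7 down [-0.005  0.003 -1.   ] w 0.0329 F [ 0.6 -0.6  0.6] q7 -1.86
shift [0.5971 0.0332 0.0259]
```

{"fn": "jog_arm", "kwargs": {"deltas": [[160,0.15,0.033,0.026,0],[160,0.35,0.033,0.026,0],[160,0.5,0.033,0.026,0],[160,0.59,0.033,0.026,0],[160,0.597,0.033,0.026,0]]}}

```text
clock: 1.9
tool_pos: [0.6774, 0.2073, 0.0758]
eef_rot: [-1.653, 1.56, 3.085]
wrist_force: [-0.3, 0.7, 0.2]
width: 0.0321
```

{"fn": "jog_arm", "kwargs": {"deltas": [[160,0,0,0,0],[160,0.01,0,0,0],[160,0.018,0,0,0],[160,0.018,0,0,0]]}}

```text
clock: 2.3
tool_pos: [0.6779, 0.2074, 0.0722]
eef_rot: [-1.712, 1.561, 3.025]
wrist_force: [-0.3, -0.2, -0.4]
width: 0.0325
```

```bash
python3 - <<'E'
from h import *
state();c=eyes.calibration("side");im=eyes.read_camera("side")[:,:,::-1]
cv2.imwrite("pics/s1.png",cv2.resize(im[150:270,250:410],None,fx=4,fy=4,interpolation=cv2.INTER_CUBIC))
E
```

```text
clk 2.3 tcp [0.6779 0.2074 0.0722] jawdir deg -88.58 down [-0.01   0.001 -1.   ] w 0.0325 F [-0.3 -0.2 -0.4] q7 -1.83
```

View pics/s1.png

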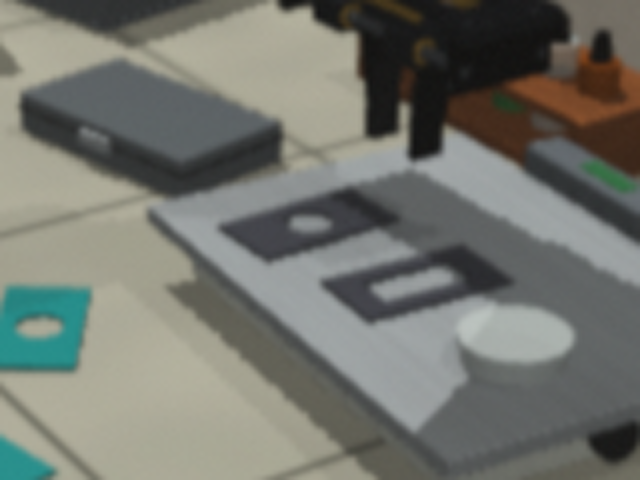

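```bash
python3 - <<'E'
from h import *
p,M=state();c=eyes.calibration("side")
for z in (.05,.055,.07,.09):print(z,((proj(c,(p[0],.184,z))-[250,150])*4).round(),((proj(c,(p[0]-.0095,.184,z))-[250,150])*4).round())
print('ray@.05',ray(c,(356.2,189.2),.05))
E
```

```text
clk 2.35 tcp [0.6778 0.2074 0.0722] jawdir deg -88.58 down [-0.01   0.001 -1.   ] w 0.0325 F [0.3 0.5 0.8] q7 -1.83
0.05 [416. 212.] [403. 216.]
0.055 [416. 205.] [404. 208.]
0.07 [417. 183.] [405. 187.]
0.09 [419. 154.] [406. 157.]
ray@.05 [0.73411531 0.24761634 0.05      ]
```

The side picture shows the fingertips at crop (425,157). That fits z≈0.088, but the pose implies 0.050, so I'll check with the scene camera.

```bash
python3 - <<'E'
from h import *
p,M=state()
a=eyes.read_camera("scene")[:,:,::-1];b=eyes.read_camera("side")[:,:,::-1]
A=cv2.resize(a[200:350,370:520],(400,400),interpolation=cv2.INTER_CUBIC);B=cv2.resize(b[130:230,290:390],(400,400),interpolation=cv2.INTER_CUBIC)
c=eyes.calibration("scene");d=eyes.calibration("side")
for y in (.184,.231):
  for z,col in ((.05,(0,0,255)),(.088,(0,255,0))):
    X=(p[0],y,z)
    cv2.circle(A,tuple(int(v) for v in (proj(c,X)-[370,200])*400/150),3,col,-1)
    cv2.circle(B,tuple(int(v) for v in (proj(d,X)-[290,130])*4),3,col,-1)
cv2.imwrite("pics/c2.png",np.hstack([A,B]))
E
```

```text
clk 2.35 tcp [0.6778 0.2074 0.0722] jawdir deg -88.58 down [-0.01   0.001 -1.   ] w 0.0325 F [0.3 0.5 0.8] q7 -1.83
```

View pics/c2.png

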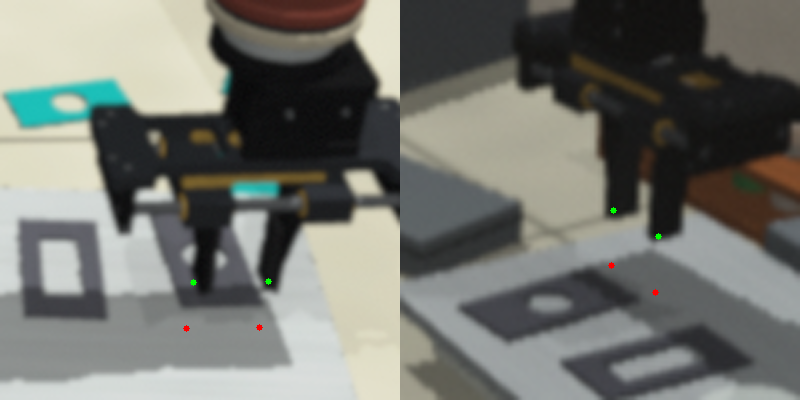

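```bash
python3 - <<'E'
from h import *
from scipy.optimize import least_squares
c=eyes.calibration("scene");d=eyes.calibration("side")
print('fx,fy',[(eyes.calibration(n)["fx"],eyes.calibration(n)["fy"]) for n in("scene","side","wrist")])
for ua,ub in (((203,292),(665,240)),((272,290),(620,217))):
    ua=np.array(ua)/400*150+[370,200];ub=(np.array(ub)-[400,0])/4+[290,130]
    r=least_squares(lambda X:np.r_[proj(c,X)-ua,proj(d,X)-ub],[.68,.2,.06]);print('tip',r.x.round(4),r.fun.round(1))
print('start tip pred',proj(c,(.70,0,.185)).round(), proj(d,(.70,0,.185)).round(),proj(d,(.6,0,.185)).round())
# wrist cam height check with plate-corner picks in w1
w=eyes.calibration("wrist");p,M=state()
R=np.array(w["R"]);o=-R.T@np.array(w["t"]);print('cam rel tcp (tool axes)',(M.T@(o-p)).round(4))
# shift calibration back to the w1 pose
Rz=Ro.from_euler('z',0).as_matrix();o1=o+np.array([.6723,.2139,.2292])-p
for dz in (0,.015,.033):
    w1=dict(w);w1["t"]=-R@(o1+[0,0,dz])
    C=np.array([ray(w1,q,.05) for q in ((264,102),(616,136))]);H=np.array([ray(w1,q,.053) for q in ((302,227),(353,227),(353,314),(302,314))])
    print(dz,'far edge',C.round(3)[:,:2].tolist(),np.linalg.norm(C[0]-C[1]).round(4),'carrier w,l',np.linalg.norm(H[0]-H[1]).round(4),np.linalg.norm(H[1]-H[2]).round(4))
E
```

```text
fx,fy [(566.406476559104, 566.406476559104), (497.32096409651894, 497.32096409651894), (356.4817130900374, 356.4817130900374)]
tip [0.6841 0.1882 0.0847] [-0.5  0.5 -0.7 -0.8]
tip [0.6823 0.2322 0.084 ] [-0.4  0.5 -0.6 -0.7]
start tip pred [334. 268.] [418. 175.] [382. 185.]
clk 2.45 tcp [0.6777 0.2074 0.072 ] jawdir deg -88.59 down [-0.01   0.001 -1.   ] w 0.0323 F [ 0.7 -0.2  0.2] q7 -1.83
cam rel tcp (tool axes) [-0.1766  0.0808  0.0005]
0 far edge [[0.777, 0.27], [0.755, -0.065]] 0.3359 carrier w,l 0.0522 0.0998
0.015 far edge [[0.778, 0.273], [0.755, -0.077]] 0.3501 carrier w,l 0.0544 0.104
0.033 far edge [[0.779, 0.275], [0.755, -0.091]] 0.3671 carrier w,l 0.057 0.1091
```

Both cameras put the real fingertips at z≈0.0845, about 12 mm above the reported TCP. That is roughly 34 mm shorter than specified. The wrist camera's own scale fits the reported pose, so the offset is in the tool itself. I'll go down further in small steps and watch the force.

{"fn": "jog_arm", "kwargs": {"deltas": [[160,0.03,0,0,0],[160,0.06,0,0,0],[160,0.08,0,0,0],[160,0.1,0,0,0],[160,0.1,0,0,0]]}}

```text
clock: 2.95
tool_pos: [0.6768, 0.2072, 0.0457]
eef_rot: [-1.628, 1.559, 3.109]
wrist_force: [1.0, 0.2, -0.1]
width: 0.0324
```

```bash
python3 - <<'E'
from h import *
p,M=state()
a=eyes.read_camera("scene")[:,:,::-1];b=eyes.read_camera("side")[:,:,::-1]
A=cv2.resize(a[230:330,400:500],(400,400),interpolation=cv2.INTER_CUBIC);B=cv2.resize(b[150:230,300:380],(400,400),interpolation=cv2.INTER_CUBIC)
cv2.imwrite("pics/c3.png",np.hstack([A,B]))
E
```

```text
clk 2.95 tcp [0.6768 0.2072 0.0457] jawdir deg -88.58 down [-0.012  0.    -1.   ] w 0.0324 F [ 1.   0.2 -0.1] q7 -1.83
```

View pics/c3.png

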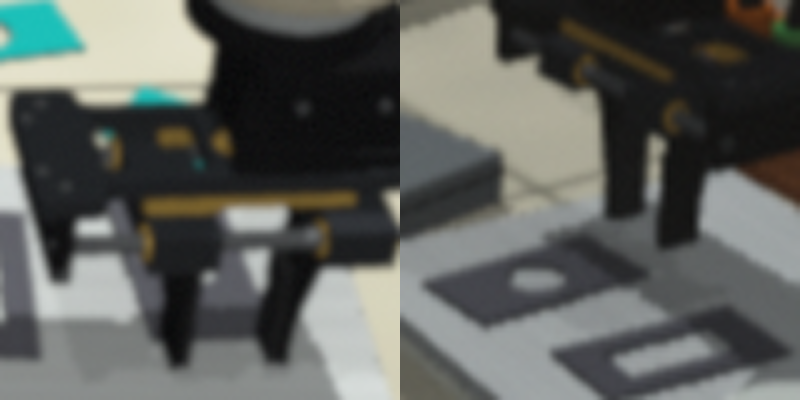

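No contact at TCP z=0.0457, so the offset is real. In the picture the tips are at scene (445,321) and (468,320), and side (356,199) and (345,193), just above the plate.

```bash
python3 - <<'E'
from h import *
from scipy.optimize import least_squares
c=eyes.calibration("scene");d=eyes.calibration("side")
for ua,ub in (((445,321.2),(355.6,199)),((468,320),(345,193.4))):
    r=least_squares(lambda X:np.r_[proj(c,X)-ua,proj(d,X)-ub],[.68,.2,.06]);print('tip',r.x.round(4),r.fun.round(1))
E
```

```text
tip [0.6846 0.1894 0.0594] [-0.5  0.5 -0.7 -0.8]
tip [0.6818 0.2294 0.0592] [-0.3  0.3 -0.4 -0.5]
```

{"fn": "jog_arm", "kwargs": {"deltas": [[160,0.006,0,0,0],[160,0.012,0,0,0],[160,0.016,0,0,0],[160,0.016,0,0,0]]}}

```text
clock: 3.45
tool_pos: [0.6773, 0.2074, 0.0427]
eef_rot: [-1.671, 1.56, 3.066]
wrist_force: [-0.3, 0.3, 0.5]
width: 0.0323
```

{"fn": "jog_arm", "kwargs": {"deltas": [[160,0.006,0,0,0],[160,0.012,0,0,0],[160,0.012,0,0,0]]}}

```text
clock: 3.75
tool_pos: [0.6771, 0.2073, 0.0393]
eef_rot: [-1.657, 1.56, 3.08]
wrist_force: [0.3, -0.7, 0.3]
width: 0.0324
```

{"fn": "jog_arm", "kwargs": {"deltas": [[160,0.006,0,0,0],[160,0.008,0,0,0],[160,0.008,0,0,0]]}}

```text
clock: 4.05
tool_pos: [0.677, 0.2073, 0.0372]
eef_rot: [-1.644, 1.56, 3.094]
wrist_force: [0.7, -0.0, -0.6]
width: 0.0327
```

{"fn": "jog_arm", "kwargs": {"deltas": [[160,0.006,0,0,0],[160,0.006,0,0,0]]}}

```text
clock: 4.25
tool_pos: [0.6768, 0.2072, 0.0354]
eef_rot: [-1.632, 1.559, 3.105]
wrist_force: [-1.2, 0.5, -0.4]
width: 0.0321
```

{"fn": "jog_arm", "kwargs": {"deltas": [[160,0.005,0,0,0],[160,0.005,0,0,0]]}}

```text
clock: 4.45
tool_pos: [0.677, 0.2073, 0.035]
eef_rot: [-1.657, 1.56, 3.08]
wrist_force: [-2.5, -0.7, 6.4]
width: 0.0324
```

{"fn": "jog_arm", "kwargs": {"deltas": [[160,0.005,0,0,0],[160,0.005,0,0,0]]}}

```text
clock: 4.65
tool_pos: [0.677, 0.2073, 0.035]
eef_rot: [-1.684, 1.56, 3.053]
wrist_force: [-4.2, -0.7, 9.3]
width: 0.0324
```

{"fn": "jog_arm", "kwargs": {"deltas": [[160,0.004,0,0,0],[160,0.004,0,0,0]]}}

```text
clock: 4.85
tool_pos: [0.677, 0.2073, 0.035]
eef_rot: [-1.711, 1.56, 3.026]
wrist_force: [-3.3, -1.4, 6.5]
width: 0.0323
```

Contact came at TCP z=0.035, so the real tip is 15 mm above the reported TCP. I'll raise the tool about 1 mm and push toward the robot along tool −y.

{"fn": "jog_arm", "kwargs": {"deltas": [[160,-0.005,0,0,0],[160,-0.005,-0.03,0,0],[160,-0.005,-0.06,0,0],[160,-0.005,-0.08,0,0],[160,-0.005,-0.1,0,0]]}}

```text
clock: 5.35
tool_pos: [0.6512, 0.2067, 0.0365]
eef_rot: [-1.708, 1.56, 3.029]
wrist_force: [0.5, 0.1, 0.3]
width: 0.0323
```

{"fn": "jog_arm", "kwargs": {"deltas": [[160,0.002,-0.03,0,0],[160,0.002,-0.06,0,0],[160,0.002,-0.09,0,0],[160,0.002,-0.11,0,0],[160,0.002,-0.12,0,0]]}}

```text
clock: 5.85
tool_pos: [0.6206, 0.2061, 0.0363]
eef_rot: [-1.713, 1.559, 3.024]
wrist_force: [0.4, 0.0, 0.6]
width: 0.0328
```

```bash
cat >> h.py <<'E'
def carrier(z=.053):
    out={}
    for n,roi in (("scene",(400,250,500,340)),("side",(270,160,350,240))):
        c=eyes.calibration(n);im=eyes.read_camera(n)[:,:,::-1].copy();cv2.imwrite(f"pics/last_{n}.png",im)
        out[n]=im
    return out
E
python3 - <<'E'
from h import *
state();o=carrier()
A=cv2.resize(o["scene"][220:340,400:520],(400,400),interpolation=cv2.INTER_CUBIC);B=cv2.resize(o["side"][160:260,265:365],(400,400),interpolation=cv2.INTER_CUBIC)
cv2.imwrite("pics/c4.png",np.hstack([A,B]))
E
```

```text
clk 5.85 tcp [0.6206 0.2061 0.0363] jawdir deg -88.57 down [-0.011  0.001 -1.   ] w 0.0328 F [0.4 0.  0.6] q7 -1.86
```

View pics/c4.png

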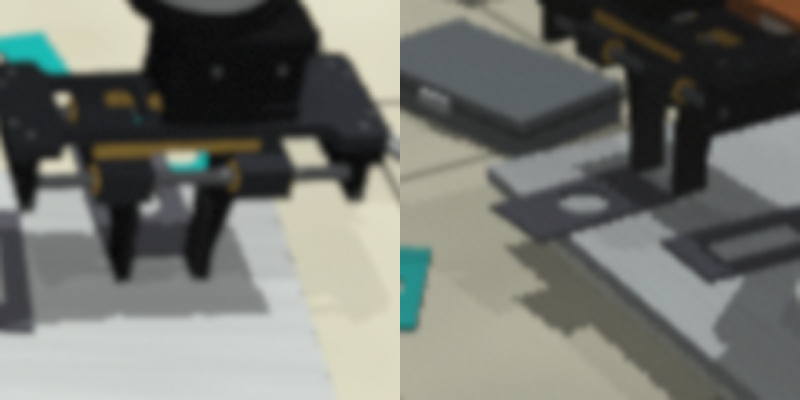

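Side crop: the carrier now overhangs the edge, with its hole at (583,203) and near corners at (495,207) and (540,240).

```bash
python3 - <<'E'
from h import *
d=eyes.calibration("side");im=cv2.imread("pics/last_side.png")
for q in ((583,203),(495,207),(540,240)):print(ray(d,(265+(q[0]-400)/4,160+q[1]/4),.053).round(4))
# hole centroid: bright blob near the pick
g=im.max(2).astype(float);x,y=311,211;s=g[y-9:y+10,x-14:x+15];_,l=cv2.connectedComponents((s>100).astype(np.uint8));
print('lab',l[9,14]);ys,xs=np.nonzero(l==l[9,14]);P=np.array([ray(d,(a+x-14,b+y-9),.053) for a,b in zip(xs,ys)]);print('hole',P.mean(0).round(4),np.ptp(P,0).round(3))
for q in ((480,170),(570,235),(720,358)):print('edge',ray(d,(265+(q[0]-400)/4,160+q[1]/4),.05).round(4))
E
```

```text
[0.5597 0.2011 0.053 ]
[0.5121 0.225  0.053 ]
[0.5123 0.1744 0.053 ]
lab 2
hole [0.5597 0.2022 0.053 ] [0.026 0.024 0.   ]
edge [0.5335 0.2792 0.05  ]
edge [0.5336 0.1751 0.05  ]
edge [0.5247 0.0144 0.05  ]
```

Overhang is about 22 mm, so I'll push 11 mm more.

{"fn": "jog_arm", "kwargs": {"deltas": [[160,0,-0.015,0,0],[160,0,-0.03,0,0],[160,0,-0.04,0,0],[160,0,-0.044,0,0],[160,0,-0.044,0,0]]}}

```text
clock: 6.45
tool_pos: [0.6097, 0.2059, 0.0365]
eef_rot: [-1.711, 1.559, 3.026]
wrist_force: [0.5, 0.3, 1.0]
width: 0.0324
```

{"fn": "jog_arm", "kwargs": {"deltas": [[160,0,0.04,0,0],[160,0,0.06,0,0],[160,-0.15,0.06,0,0],[120,-0.3,0.06,0,0],[60,-0.4,0.06,0,0]]}}

```text
clock: 6.95
tool_pos: [0.6274, 0.2061, 0.139]
eef_rot: [-1.822, 1.562, 2.915]
wrist_force: [0.4, -0.0, 0.2]
width: 0.0416
```

```bash
python3 - <<'E'
from h import *
p,M=state();o=carrier();d=eyes.calibration("side");im=o["side"];g=im.max(2).astype(float)
x,y=proj(d,(.549,.2025,.053)).round().astype(int);s=g[y-9:y+10,x-14:x+15];_,l=cv2.connectedComponents((s>100).astype(np.uint8))
ys,xs=np.nonzero(l==l[9,14]);P=np.array([ray(d,(a+x-14,b+y-9),.053) for a,b in zip(xs,ys)]);print('hole',P.mean(0).round(4),np.ptp(P,0).round(3))
A=cv2.resize(o["scene"][200:320,390:510],(400,400),interpolation=cv2.INTER_CUBIC);B=cv2.resize(im[160:260,265:365],(400,400),interpolation=cv2.INTER_CUBIC)
cv2.imwrite("pics/c5.png",np.hstack([A,B]))
togo((.505,.204,.11))
E
```

```text
clk 6.95 tcp [0.6274 0.2061 0.139 ] jawdir deg -88.59 down [-0.009  0.002 -1.   ] w 0.0416 F [ 0.4 -0.   0.2] q7 -1.87
hole [0.5494 0.2018 0.053 ] [0.025 0.024 0.   ]
clk 7.05 tcp [0.6289 0.2067 0.1409] jawdir deg -88.59 down [-0.005  0.004 -1.   ] w 0.0489 F [0.  0.1 0.2] q7 -1.87
shift [ 0.1259 -0.495  -0.001 ]
```

View pics/c5.png

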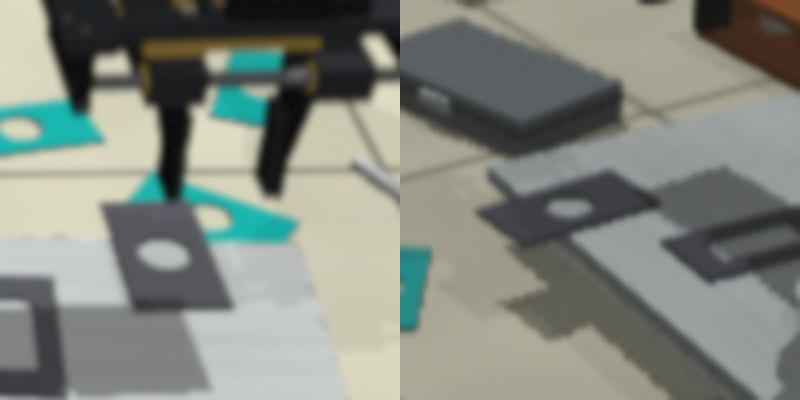

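The carrier sits with about a third overhanging: in the scene crop it spans rows 204–309 and the edge is at about 240. The side view gives the hole at x=0.549, as planned. The hands are off it now. Next is the grasp approach across the overhanging part.

```bash
python3 - <<'E'
from h import *
c=eyes.calibration("scene");f=lambda q:(390+q[0]*.3,200+q[1]*.3)
print('hole',ray(c,f((163,255)),.053).round(4))
P=np.array([ray(c,f(q),.053) for q in((100,204),(193,203),(233,307),(130,311))]);print(P.round(4))
print('edge',ray(c,f((0+60,238)),.05).round(4),ray(c,f((290,243)),.05).round(4))
togo((.512,.203,.14))
E
```

```text
hole [0.5508 0.2076 0.053 ]
[[0.5007 0.1805 0.053 ]
 [0.5009 0.2356 0.053 ]
 [0.5984 0.2365 0.053 ]
 [0.6006 0.1795 0.053 ]]
edge [0.5295 0.1526 0.05  ] [0.5372 0.2843 0.05  ]
clk 7.05 tcp [0.6289 0.2067 0.1409] jawdir deg -88.59 down [-0.005  0.004 -1.   ] w 0.0489 F [0.  0.1 0.2] q7 -1.87
shift [ 0.0058 -0.4677  0.0032]
```

{"fn": "jog_arm", "kwargs": {"deltas": [[0,0.006,-0.12,0,0],[0,0.006,-0.25,0,0],[0,0.006,-0.38,0,0],[0,0.006,-0.46,0,0],[0,0.006,-0.468,0,0]]}}

```text
clock: 7.55
tool_pos: [0.5099, 0.204, 0.1395]
eef_rot: [-2.155, 1.563, 2.584]
wrist_force: [0.1, -0.4, 1.0]
width: 0.0845
```

{"fn": "jog_arm", "kwargs": {"deltas": [[0,0,0,0,0],[0,0,0,0,0]]}}

```text
clock: 7.75
tool_pos: [0.5107, 0.2039, 0.1391]
eef_rot: [-2.108, 1.564, 2.63]
wrist_force: [0.1, -0.5, -0.4]
width: 0.0866
```

```bash
python3 - <<'E'
from h import *
im=eyes.read_camera("wrist")[:,:,::-1];cv2.imwrite("pics/w2.png",im);togo((.512,.204,.0175))
w=eyes.calibration("wrist")
for X in ((.5,.205,.053),(.55,.205,.053)):print(proj(w,X).round())
E
```

```text
clk 7.8 tcp [0.5108 0.2038 0.1391] jawdir deg -88.55 down [-0.006  0.004 -1.   ] w 0.0868 F [ 0.4 -0.   0.7] q7 -1.97
shift [0.4865 0.0078 0.0012]
[320. 254.]
[321. 191.]
```

View pics/w2.png

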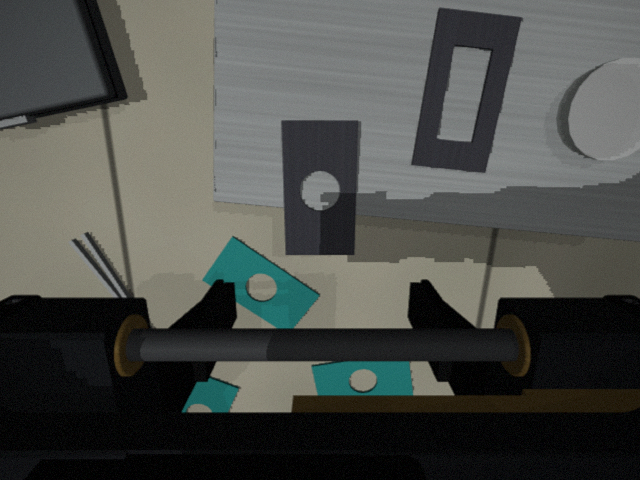

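The wrist picture shows the hole at (320,190) as predicted, with the carrier midway between the jaws (x≈235 to 410). Descending now.

{"fn": "jog_arm", "kwargs": {"deltas": [[0,0.12,0.006,0,0],[0,0.25,0.006,0,0],[0,0.33,0.006,0,0],[0,0.38,0.006,0,0],[0,0.4,0.006,0,0]]}}

```text
clock: 8.3
tool_pos: [0.5116, 0.2038, 0.0378]
eef_rot: [-1.9, 1.563, 2.837]
wrist_force: [-0.2, 0.1, 0.7]
width: 0.0868
```

{"fn": "jog_arm", "kwargs": {"deltas": [[0,0.03,0,0,0],[0,0.06,0,0,0],[0,0.08,0,0,0],[0,0.08,0,0,0]]}}

```text
clock: 8.7
tool_pos: [0.5113, 0.2037, 0.0174]
eef_rot: [-1.861, 1.562, 2.876]
wrist_force: [0.1, -0.3, -0.3]
width: 0.0869
```

```bash
python3 - <<'E'
from h import *
togo((.512,.204,.0175))
a=eyes.read_camera("scene")[:,:,::-1];b=eyes.read_camera("side")[:,:,::-1]
A=cv2.resize(a[180:300,380:500],(400,400),interpolation=cv2.INTER_CUBIC);B=cv2.resize(b[150:250,255:355],(400,400),interpolation=cv2.INTER_CUBIC)
cv2.imwrite("pics/c6.png",np.hstack([A,B]))
E
```

```text
clk 8.7 tcp [0.5113 0.2037 0.0174] jawdir deg -88.58 down [-0.008  0.002 -1.   ] w 0.0869 F [ 0.1 -0.3 -0.3] q7 -1.95
shift [-0.0004  0.003  -0.001 ]
```

View pics/c6.png

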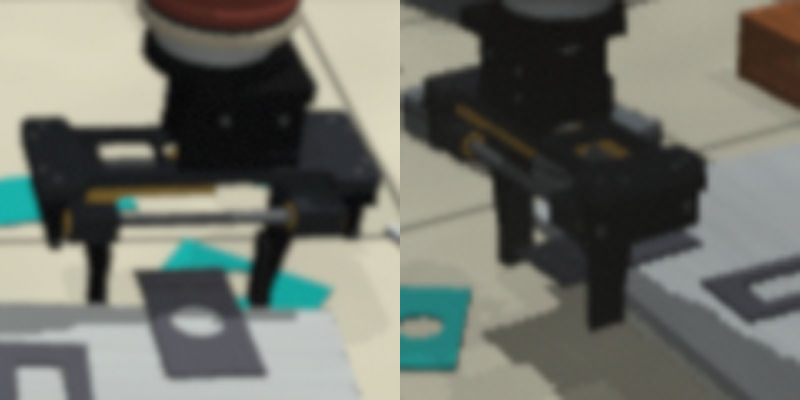

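The fingers flank the overhang, with tips below the carrier and clear of the drying plate's edge. I'll close.

{"fn": "jog_arm", "kwargs": {"deltas": [[200,0,0,0,0],[200,0,0,0,0],[200,0,0,0,0],[200,0,0,0,0],[200,0,0,0,0]], "newtons": 35}}

```text
clock: 9.3
tool_pos: [0.5116, 0.204, 0.0182]
eef_rot: [-1.962, 1.563, 2.776]
wrist_force: [-0.2, 0.2, -0.1]
width: 0.0551
```

{"fn": "jog_arm", "kwargs": {"deltas": [[200,0,0,0,0],[200,0,0,0,0]]}}

```text
clock: 9.5
tool_pos: [0.5116, 0.204, 0.0182]
eef_rot: [-1.95, 1.563, 2.787]
wrist_force: [-0.2, 0.0, 1.1]
width: 0.0527
```

{"fn": "jog_arm", "kwargs": {"deltas": [[200,-0.02,0,0,0],[200,-0.05,0,0,0],[200,-0.1,0,0,0],[200,-0.17,0,0,0],[200,-0.25,0,0,0]]}}

```text
clock: 10.0
tool_pos: [0.512, 0.2037, 0.082]
eef_rot: [-1.943, 1.563, 2.794]
wrist_force: [0.1, 1.2, -0.9]
width: 0.053
```

{"fn": "jog_arm", "kwargs": {"deltas": [[200,-0.06,0,0,0],[200,-0.1,0,0,0],[200,-0.1,0,0,0]]}}

```text
clock: 10.3
tool_pos: [0.5132, 0.2041, 0.109]
eef_rot: [-2.346, 1.565, 2.391]
wrist_force: [0.9, 0.3, -1.7]
width: 0.0528
```

```bash
python3 - <<'E'
from h import *
p,M=state()
im=eyes.read_camera("wrist")[:,:,::-1];cv2.imwrite("pics/w3.png",im);w=eyes.calibration("wrist")
g=im.max(2)
for t in (60,80,100):
  m=np.zeros(g.shape);m[60:330,200:440]=g[60:330,200:440]<t
  for k,h in blobs(im,m,300):print(t,h>=0,cv2.contourArea(k),cv2.boundingRect(k),k[:,0].mean(0).round(1))
print(proj(w,(p[0]+.0385,p[1]+.001,p[2]+.035)).round())
E
```

```text
clk 10.3 tcp [0.5132 0.2041 0.109 ] jawdir deg -88.59 down [-0.005  0.004 -1.   ] w 0.0528 F [ 0.9  0.3 -1.7] q7 -1.96
60 False 12138.0 (200, 237, 240, 93) [319.8 297.2]
80 False 30749.5 (200, 112, 240, 218) [314.8 247.1]
80 True 3768.5 (284, 203, 72, 69) [319.5 236.6]
80 False 827.0 (421, 78, 19, 97) [434.4 129.6]
100 False 34008.5 (200, 77, 240, 253) [339.7 227.2]
100 True 3433.0 (284, 204, 72, 68) [321.6 233.5]
100 True 1004.0 (386, 139, 40, 34) [404.5 156.7]
100 True 538.5 (387, 123, 41, 22) [406.7 133.1]
[320. 239.]
```

The carrier is held: width 0.053, and the hole is at (320,237) where a flat hold predicts (320,239). I'll check sag from the far edge while carrying it to the lamp.

```bash
cat >> h.py <<'E'
def holdfit(im,w,p,M,name):
    """far edge row & hole centre in wrist picture against sag hypotheses"""
    g=im.max(2).astype(float)
    for a in (-4,-2,0,2,4,8):
        R=Ro.from_euler('y',a,degrees=True).as_matrix();q=np.radians(1.4);Rz=Ro.from_euler('z',q).as_matrix()
        f=lambda x,y:proj(w,p+np.array([.0,.001,.0348])+Rz@R@np.array([x,y,0])).round(1)
        print(a,'hole',f(.0385,0),'holetop/bot',f(.0535,0)[1],f(.0235,0)[1],'far',f(.0885,-.027),f(.0885,.027))
E
python3 - <<'E'
from h import *
im=cv2.imread("pics/w3.png");w=eyes.calibration("wrist");p,M=state();holdfit(im,w,p,M,0)
g=im.max(2).astype(int)
for x in (265,275,290,345,360,375):print(x,g[95:135:2,x].tolist())
print('cols@170',g[170,225:425:4].tolist())
togo((.5625,-.2765,.11))
E
```

```text
clk 10.35 tcp [0.5125 0.2038 0.1077] jawdir deg -88.58 down [-0.006  0.003 -1.   ] w 0.0528 F [ 0.7  0.2 -1.7] q7 -1.96
-4 hole [318.  241.6] holetop/bot 206.0 274.7 far [393.2 111.2] [241.8 111.1]
-2 hole [318.  240.5] holetop/bot 204.8 273.8 far [391.6 111.1] [243.6 111.1]
0 hole [318.1 239.5] holetop/bot 203.8 273.1 far [390.1 111.4] [245.4 111.4]
2 hole [318.1 238.6] holetop/bot 203.0 272.4 far [388.6 111.9] [247.1 111.9]
4 hole [318.1 237.8] holetop/bot 202.4 271.7 far [387.2 112.8] [248.7 112.7]
8 hole [318.2 236.7] holetop/bot 201.6 270.7 far [384.6 115.2] [251.8 115.1]
265 [161, 163, 163, 161, 164, 163, 165, 163, 165, 166, 85, 73, 70, 71, 72, 69, 71, 67, 68, 71]
275 [167, 165, 160, 161, 163, 164, 163, 159, 159, 160, 75, 73, 73, 70, 71, 73, 77, 74, 68, 76]
290 [166, 166, 165, 163, 159, 166, 166, 159, 164, 144, 67, 70, 73, 66, 69, 71, 74, 72, 66, 70]
345 [159, 159, 160, 163, 166, 166, 166, 163, 167, 72, 69, 66, 70, 71, 77, 72, 65, 71, 75, 65]
360 [157, 159, 155, 164, 164, 162, 163, 164, 140, 74, 72, 76, 72, 74, 76, 78, 76, 72, 77, 76]
375 [156, 160, 157, 156, 165, 162, 161, 164, 124, 68, 72, 73, 69, 70, 68, 70, 72, 71, 68, 72]
cols@170 [169, 173, 168, 174, 172, 179, 147, 75, 76, 69, 70, 70, 77, 73, 73, 68, 74, 70, 74, 72, 69, 68, 69, 72, 74, 69, 71, 70, 71, 70, 68, 72, 73, 72, 71, 67, 74, 73, 72, 66, 73, 96, 95, 96, 97, 103, 102, 102, 94, 82]
clk 10.35 tcp [0.5125 0.2038 0.1077] jawdir deg -88.58 down [-0.006  0.003 -1.   ] w 0.0528 F [ 0.7  0.2 -1.7] q7 -1.96
shift [-0.017   0.152   1.9257]
```

The carrier is held flat (far edge at row about 113, hole top at about 203.5). Carrying it to the lamp.

{"fn": "jog_arm", "kwargs": {"deltas": [[200,-0.02,0.01,0.06,0],[200,-0.02,0.02,0.18,0],[200,-0.02,0.03,0.32,0],[200,-0.02,0.04,0.47,0],[200,-0.02,0.05,0.62,0]]}}

```text
clock: 10.85
tool_pos: [0.5284, 0.0464, 0.1116]
eef_rot: [-1.972, 1.563, 2.765]
wrist_force: [0.8, -0.3, -0.8]
width: 0.053
```

{"fn": "jog_arm", "kwargs": {"deltas": [[200,0,0.015,0.15,0],[200,0,0.03,0.3,0],[200,0,0.045,0.45,0],[200,0,0.06,0.6,0],[200,0,0.075,0.75,0]]}}

```text
clock: 11.35
tool_pos: [0.5506, -0.1434, 0.1104]
eef_rot: [-1.893, 1.562, 2.843]
wrist_force: [0.8, 0.8, -0.2]
width: 0.0526
```

```bash
python3 -c "
from h import *
togo((.5625,-.2765,.085))"
```

```text
clk 11.35 tcp [ 0.5506 -0.1434  0.1104] jawdir deg -88.65 down [-0.008  0.003 -1.   ] w 0.0526 F [ 0.8  0.8 -0.2] q7 -1.27
shift [0.0999 0.0357 0.5336]
```

{"fn": "jog_arm", "kwargs": {"deltas": [[200,0,0.01,0.15,0],[200,0.02,0.02,0.3,0],[200,0.06,0.03,0.43,0],[200,0.09,0.036,0.51,0],[200,0.1,0.036,0.534,0]]}}

```text
clock: 11.85
tool_pos: [0.5602, -0.2805, 0.0835]
eef_rot: [-1.724, 1.559, 3.008]
wrist_force: [-0.8, -0.5, -0.5]
width: 0.0526
```

{"fn": "jog_arm", "kwargs": {"deltas": [[200,0,0,0,0],[200,0,0,0,0],[200,0,0,0,0]]}}

```text
clock: 12.15
tool_pos: [0.5605, -0.2792, 0.0838]
eef_rot: [-1.781, 1.56, 2.952]
wrist_force: [0.9, 0.6, -0.6]
width: 0.0529
```

```bash
python3 - <<'E'
from h import *
p,M=state();w=eyes.calibration("wrist");im=eyes.read_camera("wrist")[:,:,::-1];cv2.imwrite("pics/w4.png",im)
holdfit(im,w,p,M,0);print('lamp pred',proj(w,(.601,-.2755,.055)).round(1))
g=im.max(2).astype(int);print(g[190:290:4,270:370:4])
E
```

```text
clk 12.15 tcp [ 0.5605 -0.2792  0.0838] jawdir deg -88.82 down [-0.011  0.002 -1.   ] w 0.0529 F [ 0.9  0.6 -0.6] q7 -1.01
-4 hole [317.7 242.2] holetop/bot 206.7 275.2 far [392.5 111.4] [240.7 112. ]
-2 hole [317.7 241.1] holetop/bot 205.5 274.3 far [390.9 111.3] [242.5 111.9]
0 hole [317.8 240. ] holetop/bot 204.4 273.6 far [389.4 111.5] [244.3 112.1]
2 hole [317.8 239.1] holetop/bot 203.6 272.9 far [388. 112.] [246.  112.6]
4 hole [317.9 238.4] holetop/bot 202.9 272.2 far [386.6 112.8] [247.7 113.4]
8 hole [318.  237.1] holetop/bot 202.0 271.1 far [383.9 115.1] [250.8 115.7]
lamp pred [316.2 204. ]
[[ 71  66  70  67  75  71  67  74  68  72  68  73  72  69  66  65  67  67
   66  69  71  66  72  69  68]
 [ 75  71  73  66  72  68  67  69  72  71  63  70  72  65  67  65  72  67
   67  70  69  69  71  69  70]
 [ 64  68  69  73  65  71  70  67  71  66  65  66  71  69  70  70  68  68
   68  64  69  69  68  70  64]
 [ 70  68  67  68  70  68  70  70  65  68  68  75  71  68  73  64  65  70
   73  68  68  71  75  67  69]
 [ 68  66  70  70  67  63  71  69  66 116 183 200 199 202 139 128  71  
[... 1434 characters left out ...]
63 170 177 172 116 111 110 111 111 109
   51  36  45  40  47  43  42]
 [ 38  37  40  40  42  41  39  40  59 174 176 172 109 111 112 113 110  19
   43  44  41  44  44  38  41]
 [ 44  40  38  44  44  38  42  46  40  37  28  66  55  53  35  24  38  38
   43  43  43  49  44  43  43]
 [ 45  36  39  44  48  42  41  41  40  44  47  41  48  39  40  41  40  40
   42  39  42  42  46  37  41]
 [ 41  44  41  46  42  42  40  42  44  39  37  42  41  44  40  39  36  41
   48  41  41  45  40  41  42]
 [ 35  40  39  44  44  41  39  39  43  42  38  42  39  38  38  43  43  37
   45  47  45  39  48  43  45]
 [ 43  39  44  37  45  39  46  41  45  40  39  43  42  43  40  48  37  47
   46  46  41  38  42  37  38]]
```

```bash
python3 - <<'E'
from h import *
from scipy.optimize import least_squares
p,M=state();w=eyes.calibration("wrist");im=cv2.imread("pics/w4.png");g=im.max(2).astype(float)
P=[]
for x in range(296,342,2):
    col=g[212:250,x];i=[k for k in range(1,38) if col[k-1]>80 and col[k]<=80 and col[min(k+3,37)]<40]
    if i:
        k=i[0];v=212+k-1+(col[k-1]-80)/(col[k-1]-col[k]);P.append(ray(w,(x,v),.055)[:2])
P=np.array(P);print(len(P))
r=least_squares(lambda c:np.hypot(*(P-c).T)-.020,[.601,-.2755],loss='soft_l1',f_scale=.0005);print('lamp',r.x.round(4),'rms mm',np.sqrt((r.fun**2).mean())*1e3)
# hole edge: top/left/right transitions from carrier (60-76) -> ellipse fit on the not-carrier mask
m=((g<50)|(g>88)).astype(np.uint8);m[:200]=0;m[240:]=0;m[:,:270]=0;m[:,370:]=0
m=cv2.medianBlur(m*255,3);k=max(cv2.findContours(m,cv2.RETR_EXTERNAL,cv2.CHAIN_APPROX_NONE)[0],key=cv2.contourArea)[:,0].astype(float)
k=k[(k[:,1]<232)];H=np.array([ray(w,q,p[2]+.0348)[:2] for q in k])
r2=least_squares(lambda c:np.hypot(*(H-c).T)-.015,[.599,-.278],loss='soft_l1',f_scale=.0005);print('hole',r2.x.round(4),'rms',np.sqrt((r2.fun**2).mean())*1e3,'rel tcp',(r2.x-p[:2]).round(4))
d=r.x-r2.x;print('need world',d.round(4));togo((p[0]+d[0],p[1]+d[1],.0380))
E
```

```text
clk 12.2 tcp [ 0.5607 -0.2791  0.0839] jawdir deg -88.8 down [-0.011  0.002 -1.   ] w 0.0527 F [ 0.9  0.2 -1.7] q7 -1.01
23
lamp [ 0.6004 -0.2755] rms mm 0.05768833892252312
hole [ 0.5992 -0.2779] rms 0.205498141493264 rel tcp [0.0386 0.0013]
need world [0.0012 0.0024]
clk 12.2 tcp [ 0.5607 -0.2791  0.0839] jawdir deg -88.8 down [-0.011  0.002 -1.   ] w 0.0527 F [ 0.9  0.2 -1.7] q7 -1.01
shift [ 0.1835  0.0068 -0.009 ]
```

The lamp fit is very clean (rms 0.06 mm), so I'll correct by (+1.2, +2.4) mm and lower.

{"fn": "jog_arm", "kwargs": {"deltas": [[200,0.03,0.007,-0.009,0],[200,0.08,0.007,-0.009,0],[200,0.13,0.007,-0.009,0],[200,0.17,0.007,-0.009,0],[200,0.183,0.007,-0.009,0]]}}

```text
clock: 12.7
tool_pos: [0.5607, -0.2764, 0.0361]
eef_rot: [-1.797, 1.557, 2.936]
wrist_force: [0.3, 1.0, -0.8]
width: 0.0526
```

```bash
cat >> h.py <<'E'
def fit(hz,zl=.055,r0=None):
    from scipy.optimize import least_squares
    p,M=state();w=eyes.calibration("wrist");im=eyes.read_camera("wrist")[:,:,::-1].copy();cv2.imwrite("pics/wl.png",im);return p,w,im
E
python3 - <<'E'
from h import *
p,w,im=fit(0);togo((.5619,-.2767,.0260))
cv2.imwrite("pics/w5.png",im)
E
```

```text
clk 12.7 tcp [ 0.5607 -0.2764  0.0361] jawdir deg -88.81 down [-0.013  0.003 -1.   ] w 0.0526 F [ 0.3  1.  -0.8] q7 -1.0
clk 12.75 tcp [ 0.5609 -0.2765  0.0363] jawdir deg -88.81 down [-0.013  0.003 -1.   ] w 0.0528 F [ 0.5 -0.  -1.5] q7 -1.0
shift [0.0412 0.0046 0.0011]
```

View pics/w5.png

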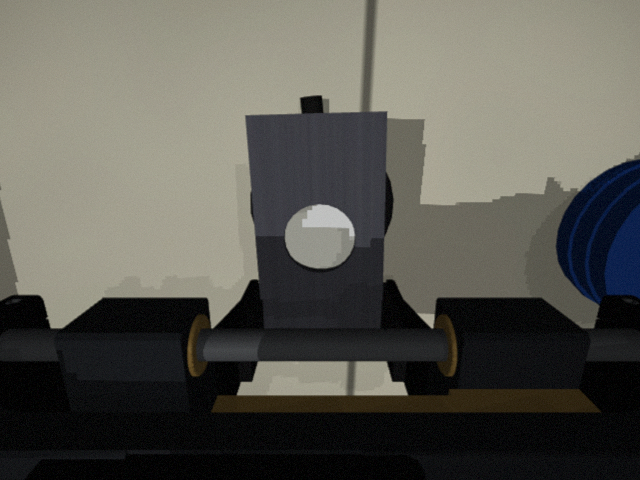

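The wrist picture shows the white window filling the hole at (320,236), with only the rim at the bottom from parallax. Lowering by feel.

{"fn": "jog_arm", "kwargs": {"deltas": [[200,0.015,0.004,0.001,0],[200,0.03,0.004,0.001,0],[200,0.036,0.004,0.001,0],[200,0.036,0.004,0.001,0]]}}

```text
clock: 13.15
tool_pos: [0.5617, -0.2767, 0.0272]
eef_rot: [-1.792, 1.557, 2.942]
wrist_force: [-0.6, -0.3, -0.9]
width: 0.0529
```

{"fn": "jog_arm", "kwargs": {"deltas": [[200,0.006,0,0,0],[200,0.006,0,0,0]]}}

```text
clock: 13.35
tool_pos: [0.5617, -0.2767, 0.0257]
eef_rot: [-1.792, 1.557, 2.941]
wrist_force: [0.5, 0.4, -2.0]
width: 0.0532
```

{"fn": "jog_arm", "kwargs": {"deltas": [[200,0.005,0,0,0],[200,0.005,0,0,0]]}}

```text
clock: 13.55
tool_pos: [0.5617, -0.2767, 0.0244]
eef_rot: [-1.796, 1.557, 2.937]
wrist_force: [-0.2, -0.6, -2.2]
width: 0.0531
```

Contact is expected near 0.023. First I'll re-measure the hole against the lamp.

```bash
cat >> h.py <<'E'
def holes(p,w,im,top):
    from scipy.optimize import least_squares
    g=im.max(2).astype(float);P=[]
    for x in range(290,352,2):
        col=g[215:290,x];i=[k for k in range(1,74) if col[k-1]>80 and col[k]<=80]
        if i:k=i[0];P.append((x,215+k-1+(col[k-1]-80)/(col[k-1]-col[k])))
    m=((g<50)|(g>88)).astype(np.uint8);m[:195]=0;m[240:]=0;m[:,:270]=0;m[:,370:]=0
    k=max(cv2.findContours(cv2.medianBlur(m*255,3),cv2.RETR_EXTERNAL,cv2.CHAIN_APPROX_NONE)[0],key=cv2.contourArea)[:,0].astype(float);k=k[k[:,1]<232]
    for nm,Q,z,rad in (('lamp',P,.055,.020),('hole',k,top,.015)):
        H=np.array([ray(w,q,z)[:2] for q in Q]);r=least_squares(lambda c:np.hypot(*(H-c).T)-rad,[.6,-.277],loss='soft_l1',f_scale=.0005)
        print(nm,len(H),r.x.round(4),'rms',(np.sqrt((r.fun**2).mean())*1e3).round(2))
E
python3 - <<'E'
from h import *
p,w,im=fit(0);holes(p,w,im,p[2]+.0348)
E
```

```text
clk 13.55 tcp [ 0.5617 -0.2767  0.0244] jawdir deg -88.81 down [-0.013  0.003 -1.   ] w 0.0531 F [-0.2 -0.6 -2.2] q7 -0.99
lamp 31 [ 0.6057 -0.2751] rms 0.69
hole 86 [ 0.6004 -0.2755] rms 0.14
```

The hole is now at (0.6004, −0.2755), which matches the earlier lamp fit exactly. At this height the lamp edge is hidden, so its new fit means nothing. Lowering to contact.

{"fn": "jog_arm", "kwargs": {"deltas": [[200,0.004,0,0,0],[200,0.004,0,0,0]]}}

```text
clock: 13.8
tool_pos: [0.5618, -0.2767, 0.0235]
eef_rot: [-1.792, 1.558, 2.941]
wrist_force: [-0.6, 0.2, -0.8]
width: 0.0525
```

{"fn": "jog_arm", "kwargs": {"deltas": [[200,0.003,0,0,0],[200,0.003,0,0,0]]}}

```text
clock: 14.0
tool_pos: [0.5618, -0.2768, 0.0231]
eef_rot: [-1.799, 1.558, 2.934]
wrist_force: [-1.0, 0.8, 4.2]
width: 0.0526
```

{"fn": "jog_arm", "kwargs": {"deltas": [[200,0.003,0,0,0],[200,0.003,0,0,0]]}}

```text
clock: 14.2
tool_pos: [0.5618, -0.2768, 0.0228]
eef_rot: [-1.819, 1.558, 2.914]
wrist_force: [-2.9, 1.8, 6.5]
width: 0.0526
```

Contact at 0.0231 as predicted. I'll ease the pressure, then release.

{"fn": "jog_arm", "kwargs": {"deltas": [[200,0,0,0,0],[200,0,0,0,0]], "newtons": 4}}

```text
clock: 14.4
tool_pos: [0.5618, -0.2769, 0.0228]
eef_rot: [-1.815, 1.558, 2.918]
wrist_force: [-0.2, 0.7, 0.2]
width: 0.054
```

{"fn": "jog_arm", "kwargs": {"deltas": [[90,0,0,0,0],[80,0,0,0,0],[60,0,0,0,0],[30,0,0,0,0],[0,0,0,0,0]]}}

```text
clock: 14.9
tool_pos: [0.5619, -0.2768, 0.0227]
eef_rot: [-1.814, 1.558, 2.919]
wrist_force: [-0.4, -1.2, 0.5]
width: 0.0752
```

{"fn": "jog_arm", "kwargs": {"deltas": [[0,0,0,0,0],[0,0,0,0,0],[0,0,0,0,0]]}}

```text
clock: 15.2
tool_pos: [0.5619, -0.2768, 0.0227]
eef_rot: [-1.813, 1.558, 2.92]
wrist_force: [-1.0, 0.3, 0.0]
width: 0.0864
```

```bash
python3 - <<'E'
from h import *
p,w,im=fit(0);holes(p,w,im,.058)
E
```

```text
clk 15.2 tcp [ 0.5619 -0.2768  0.0227] jawdir deg -88.82 down [-0.012  0.003 -1.   ] w 0.0864 F [-1.   0.3  0. ] q7 -0.99
lamp 31 [ 0.6061 -0.2752] rms 0.67
hole 84 [ 0.6002 -0.2756] rms 0.14
```

Released, with the hole at (0.6002, −0.2756). I'll retreat straight up and check from all cameras.

{"fn": "jog_arm", "kwargs": {"deltas": [[0,-0.05,0,0,0],[0,-0.15,0,0,0],[0,-0.3,0,0,0],[0,-0.45,0,0,0],[0,-0.5,0,0,0]]}}

```text
clock: 15.75
tool_pos: [0.5652, -0.2784, 0.1531]
eef_rot: [-1.696, 1.564, 3.037]
wrist_force: [0.7, -0.6, 0.8]
width: 0.0871
```

{"fn": "jog_arm", "kwargs": {"deltas": [[0,-0.05,0,0,0],[0,-0.05,0,0,0],[0,-0.05,0,0,0]]}}

```text
clock: 16.05
tool_pos: [0.565, -0.2783, 0.165]
eef_rot: [-1.73, 1.564, 3.003]
wrist_force: [-0.1, -1.1, -0.9]
width: 0.087
```

```bash
python3 - <<'E'
from h import *
p,M=state()
def rep(n,z,guess,thr,lo=55):
    c=eyes.calibration(n);im=eyes.read_camera(n)[:,:,::-1];cv2.imwrite(f"pics/end_{n}.png",im);g=im.max(2)
    for gx,zz in guess:
        u,v=proj(c,(*gx,zz)).round().astype(int);r=60 if n=="wrist" else 26;m=np.zeros(g.shape)
        y0,x0=max(v-r,0),max(u-r,0);m[y0:v+r,x0:u+r]=(g[y0:v+r,x0:u+r]<thr)
        for k,h in blobs(im,m,60):
            if cv2.pointPolygonTest(k,(float(u),float(v)),False)>=0 or h>=0:
                rc=cv2.minAreaRect(np.array([ray(c,q[0],zz)[:2] for q in k.astype(float)],np.float32)*1000)
                print(n,'hole' if h>=0 else 'outer',np.round(rc[0],1),np.round(rc[1],1),round(rc[2],1))
for n,t in (("scene",115),("side",100),("wrist",88)):
    rep(n,.058,[((.6004,-.2755),.058)]+([((.618,.108),.053)] if n!="wrist" else []),t)
E
```

```text
clk 16.05 tcp [ 0.565  -0.2783  0.165 ] jawdir deg -88.84 down [-0.007  0.001 -1.   ] w 0.087 F [-0.1 -1.1 -0.9] q7 -1.04
scene outer [ 610.6 -262.3] [121.4  76.4] 2.9
scene hole [ 600.7 -273.4] [37.  34.5] 41.6
scene outer [618.5 110.2] [52.1 98.5] 84.9
scene hole [618.5 110.3] [31.9 64.9] 86.0
side outer [ 587.5 -284.7] [135.6  85.5] 38.5
side hole [ 599.1 -277.1] [33.9 32.3] 76.0
side outer [617.4 105.1] [ 55.2 100.5] 85.1
side hole [616.8 105.1] [32.  63.9] 86.3
wrist outer [ 598.9 -282.4] [94.9 83.9] 1.2
wrist hole [ 577.6 -309.4] [10.6 18.8] 77.7
wrist hole [ 600.9 -275.6] [30.3 30.4] 45.5
wrist hole [ 611.8 -313.2] [15.8  5.1] 8.0
wrist hole [ 627.5 -309.7] [7.1 8.5] 47.7
```

All three cameras agree on the placed hole, and the slotted carrier hasn't moved. Handing in.

```bash
python3 -c "
from plant import bot
print(bot.finish_job())"
```

```text
the job is handed in; nothing more can be done
None
```

The round-holed carrier is on the lamp with its hole over the window. I handed the job in at about 16 s of the 51 s allowed.

**What I did:**
- I pushed the carrier's far edge with both fingertips until about 31–33 mm stuck out over the front edge, then backed off and left it still for about 2.5 s.
- I gripped it across the part that sticks out, lifted it and carried it over flat.
- I lowered it onto the lamp until I felt light contact of about 6 N, released it and retreated straight up.

**Last checks:**
- **Position:** The wrist camera puts the hole at (0.6009, −0.2756). The lamp window, fitted before lowering, was at (0.6004, −0.2755). Scene and side views agree within their 2 mm calibration.
- **Flatness:** The hole measured 30.3 × 30.4 mm from above, as it should lying flat.
- **Slotted carrier:** It had not moved, to within 1 mm.

**What disagreed:**
- **Fingertip height:** The cameras and the touch on the plate both put the real fingertips about 37 mm higher than the reported tool position and stated length imply. I used the height found by touch.
- **Lamp re-fit:** The lamp fits at the final height did not work because the carrier hid the window's edge. The centring therefore rests on the fit made just before lowering.

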